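Sort tagged lens-chuck housings into the pass nest and the reject tray

TASK

Sort the two black housings in the rack by the shape of the inspection tag on top. The one with the round tag has passed: seat it fully down in the keyed pass nest, tag up, with its cut corner at the nest's key post (the end walls of the nest leave room for fingers only at its long sides, so put it down and take it again). The one with the bar tag is rejected: stand it tag up on the floor of the open reject tray, in any direction, and leave the loupe, the toothed cap and the screwdriver alone.

Things in the scene. Friction and masses are not known exactly. Their poses are not given: they have to be found in the camera images.
- round_housing_center (a point): black block housing 58 x 40 x 40 mm (x, y, z), 0.15 kg; its upright +x +y corner is cut at 45 degrees, 14 mm off each side. On top a round tag, a disc 24 mm across, 1.5 mm high. Point: the block's centre, 20 mm above its underside; x along its length to the cut-corner end, z up out of the tagged top. Starts tag up in either rack bay. This is the passed one.
- bar_housing_center (a point): black block housing 58 x 40 x 40 mm (x, y, z), 0.15 kg; its upright +x +y corner is cut at 45 degrees, 14 mm off each side. On top a bar tag, 34 x 8 mm, lying along x, 1.5 mm high. Point: the block's centre, 20 mm above its underside; x along its length to the cut-corner end, z up out of the tagged top. Starts tag up in either rack bay. This is the rejected one.
- rack_floor (a point): fixed rack: dark plate 220 x 70 x 6 mm. Point: middle of its upper face, 6 mm above the bench; x along it. Bays centred at x = -65 and +65 mm, each with two fences 46 mm long (x), 6 mm thick, 40 mm high, 45 mm apart: a housing there can be gripped only by its two open ends, 58 mm apart. Housings stand along x, cut-corner end to +x
- pass_nest_floor (a point): fixed pass nest: plate 100 x 64 x 6 mm. Point: pocket centre on its floor, 6 mm above the bench; x along the pocket, 63 x 45 mm (x, y). End walls 8 mm thick, 40 high, top 16 mm flared 4 mm outward. Wings 18 mm high line the sides for 10 mm from each end; between them the sides are open for fingers. A housing fits only with its x the way of the nest's; seated, its centre is 20 mm above this point
- key_post_top (a point): top centre of the nest's key, a steel post 10 mm in diameter and 24 mm high with a tapered tip, in the +x +y corner of the pocket, at (27.5, 18.5) mm from the pocket centre. The housing's cut corner goes here, with about 2.5 mm of play all round
- reject_tray_in (a point): reject nest: open shallow steel tray fixed to the bench, 150 x 120 mm outside (x by y), 20 mm high, walls 4 mm. The point is the centre of the inner floor, about 4 mm above the bench; z up. A housing on the floor has its centre 20 mm above this point
- loupe: bystander: black loupe, 35 mm across, 37 mm high; origin at the centre of its underside
- toothed_cap: bystander: white toothed cap, 37 mm across, 12 mm high; origin at the centre of its underside
- screwdriver: bystander: small screwdriver with a lobed head, 114 mm long, lying; origin under its middle, x along it
There are look-alikes about, which are no part of the job. What is shaped like the part that bears bar_housing_center but blue or brown is not meant.

How it is judged:
At the end, for the whole second after the job is handed in: Round-tag housing seated in the pass nest: within 5 mm of the pocket centre in x and y, centre 16 to 24 mm above its floor, upright within 0.1 rad, in line within 0.12. Bar-tag housing tag up within 0.1 rad in the tray, centre 16 to 24 mm above its floor, within 56 mm (x), 46 mm (y) of its middle (x of round_housing_center in the frame of pass_nest_floor between -0.005 and 0.005 m and y of round_housing_center in the frame of pass_nest_floor between -0.005 and 0.005 m and z of round_housing_center in the frame of pass_nest_floor between 0.016 and 0.024 m and angle between each of round_housing_center, bar_housing_center's own z axis and vertical below 0.1 rad and angle between the x axis of round_housing_center and the x axis of pass_nest_floor, either way round below 0.12 rad and x of bar_housing_center in the frame of reject_tray_in between -0.056 and 0.056 m and y of bar_housing_center in the frame of reject_tray_in between -0.046 and 0.046 m and z of bar_housing_center in the frame of reject_tray_in between 0.016 and 0.024 m); the robot touches nothing.
It fails at once if the loupe is moved more than 30 mm (distance of loupe from where it was at the start of the episode above 0.03 m).
It fails at once if the toothed cap is moved more than 30 mm (distance of toothed_cap from where it was at the start of the episode above 0.03 m).
It fails at once if the screwdriver is moved more than 30 mm (distance of screwdriver from where it was at the start of the episode above 0.03 m).
It also fails if it takes over 72 s, if anything falls off the work surface, if the arm or the gripper's body presses on something with over 40 N, if the wrist force passes 120 N, or if a joint passes its speed limit or range.

ROBOT

A 6-joint arm with a two-finger parallel gripper is mounted at the origin on a cart in front of the work surface, level with it; the furniture and walls round the work are solid. World frame = base frame: x ahead of the robot, y to its left, z up, the work surface at z = 0. Lengths are in m, angles in rad, forces in N, time in s.
With the tool pointing down it reaches from about 0.2 to 0.875 m from the base axis. Payload 3.4 kg.
Tool frame: the origin (TCP) lies midway between the tips of the shut fingers; the grasp point (between the pads) lies 19 mm behind it (pinch_z is the distance from the TCP to the grasp point, in m); z points along the fingers, x is the direction in which the jaws open and shut, and the axes are right-handed (so a half turn about z gives the same grasp; the last joint's range is limited). The gripper opens to 94 mm and grips with 3 to 60 N. Pads are 16 mm wide; open, the fingers measure 119 mm over their backs; the gripper's body (75 mm by 177 mm) begins 78 mm behind the grasp point.
Start: joints at [-1.403, 0.276, 1.505, -0, 1.361, -0.121], TCP at [0.164, -0.551, 0.184] pointing down, gripper open.
Joint ranges: [-2.89, 2.89], [-0.75, 2.08], [0.22, 2.7], [-1.18, 4.32], [0.11, 2.71], [-2.7, 2.7]. Speed limits (rad/s): [2.57, 2.57, 3.14, 3.14, 3.14, 3.14].

INTERFACE

Orientations are given as a unit quaternion [x, y, z, w].
In Python, from workcell import * gives the robot as it stands. Calls block until the motion is done:
- reach(position, orientation): joint-space move of the TCP to a pose.
- movel(position, ori=None, rate=0.15, force_limit=None): straight line of the TCP; ori=None keeps the orientation; rate is the mean speed in m/s. With force_limit (N) it stops when the force on the tool has changed by that much, and returns True; else False.
- movej(angles): joint-space move.
- grip(opening, effort=None): finger opening in m; effort is the grip in N (None keeps the last); returns when the fingers have stopped.
- hold(seconds).
- inverse_kinematics(position, orientation): joint angles nearest the present ones, or None.
- get_state(): the state.
- camera(name): name is "scene" or "top" or "wrist"; returns a dict with "img" (420x560x3 uint8, red, green, blue), "depth" (420x560 float32, m along the optical axis (not along the pixel's ray), 0 where there is no reading), "camera_matrix" (3x3 intrinsics, pixels), "cam_to_world" (4x4, takes a point from camera to world coordinates); the wrist camera has in their place "T_tool_cam" (4x4, takes a point from camera to tool coordinates, whose origin is the TCP and whose axes are the tool frame's). Camera axes: x right, y up, looking along -z (the intrinsics and any distortion apply to the point x, -y, -z); pixel columns grow to the right and rows downward; lengths in m; the calibration is good to about 2 mm. A picture is of the moment at which its call begins: read the wrist's pose just before it.
A pose or a line that the arm cannot do raises MotionError and nothing moves.
- sign_off(): hands the job in, once; it reports no verdict.
The state is a dict: "time_s": time; "joint_positions": joint angles; "joint_velocities": joint speeds; "joint_efforts": joint torques, N m; "position": TCP position; "tcp_rot": TCP orientation; "contact_force": force on the tool from outside, world axes, zero at the start; "moment": the same for the moment, N m; "finger_gap": finger opening in m.
Only numpy, scipy, OpenCV 4.12 (cv2) and the standard library are available. Lean on these libraries where they do the work, as an engineer would, in place of code of your own. Each camera call takes 0.05 s, during which the arm holds its last target.

## Working session

There is one attempt and no reset: what is moved stays moved. The work goes in short steps, each a Python script; the robot and the scene stay as the last script left them, time stands still between calls to the robot, and variables do not carry over. Pictures are saved under pics/ and viewed, and the job is handed in when it is done.

```bash
mkdir -p pics; cat > h.py <<'E'
from workcell import *
import numpy as np, cv2
def shot(name,fn):
    c=camera(name); cv2.imwrite('pics/'+fn+'.png',c['img'][:,:,::-1]); np.savez('pics/'+fn+'.npz',**{k:np.array(v) for k,v in c.items()}); return c
E
python3 - <<'E'
from h import *
for n in('scene','top'):
    c=shot(n,n+'0'); print(c.keys()); print(np.round(c['cam_to_world'],3),c['camera_matrix'])
s=get_state();print(s)
E
```

```text
dict_keys(['img', 'depth', 'camera_matrix', 'cam_to_world'])
[[-0.83   0.336 -0.445  0.198]
 [-0.557 -0.51   0.655  0.551]
 [-0.007  0.792  0.611  0.57 ]
 [ 0.     0.     0.     1.   ]] [[382.0602453    0.         280.36406528]
 [  0.         382.0602453  204.68732438]
 [  0.           0.           1.        ]]
dict_keys(['img', 'depth', 'camera_matrix', 'cam_to_world'])
[[-0.006  0.997 -0.083  0.449]
 [-1.    -0.005  0.002  0.018]
 [ 0.002  0.083  0.997  1.52 ]
 [ 0.     0.     0.     1.   ]] [[546.57221705   0.         271.76758106]
 [  0.         546.57221705 211.62186258]
 [  0.           0.           1.        ]]
{'time_s': 0.1, 'joint_positions': array([-1.40302605e+00,  2.76516997e-01,  1.50599106e+00, -4.06692890e-05,
        1.36069079e+00, -1.20993771e-01]), 'joint_velocities': array([ 0.00091362, -0.00108031, -0.00300941, -0.00062168,  0.00043836,
        0.00164868]), 'joint_efforts': array([ 1.71327738e-03, -4.05455089e+01, -2.37778813e+01,  7.02751265e-02,
        2.99028587e-02, -4.23755887e-05]), 'position': array([ 0.16363329, -0.55066355,  0.18290585]), 'tcp_rot': array([ 8.01490798e-01, -5.98006568e-01, -5.94727199e-04, -5.40053824e-04]), 'contact_force': array([ 1.14216154, -0.13690415, -0.63754504]), 'moment': array([-0.01028922,  0.01773076, -0.00346055]), 'finger_gap': 0.09419541219279258}
```

```bash
ls .
```

```text
h.py
pics
```

View pics/scene0.png

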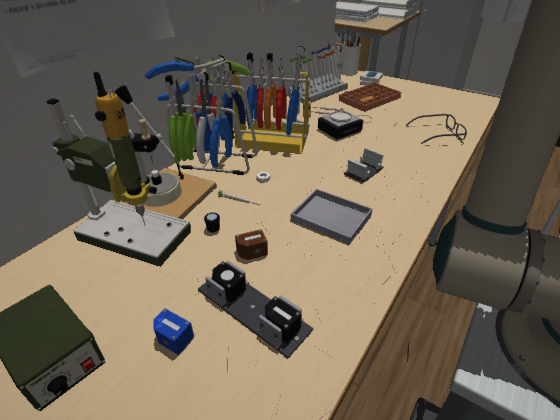

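View pics/top0.png

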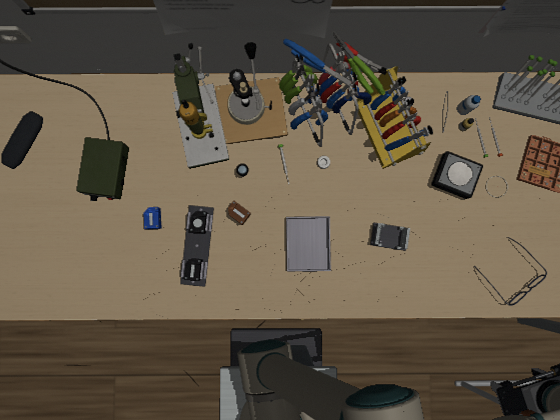

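The scene view shows the rack with black housings at (228,281) and (282,318). There is a blue look-alike at (172,330) and a brown one at (251,244). The tray is at (332,215) and the nest at (365,165). Next I'll crop the top view closely.

```bash
python3 - <<'E'
import cv2,numpy as np
a=cv2.imread('pics/top0.png'); 
A=cv2.resize(a[195:295,170:225],None,fx=6,fy=6,interpolation=2)
B=cv2.resize(a[215:260,360:420],None,fx=7,fy=7,interpolation=2)
o=np.zeros((600,780,3),np.uint8); o[:600,:330]=A; o[:315,340:760]=B
cv2.imwrite('pics/crop1.png',np.clip(o*2.0,0,255))
s=cv2.imread('pics/scene0.png')
A=cv2.resize(s[250:355,190:320],None,fx=3,fy=3,interpolation=2);B=cv2.resize(s[140:190,335:395],None,fx=6,fy=6,interpolation=2)
o=np.zeros((320,760,3),np.uint8); o[:315,:390]=A;o[:300,400:760]=B
cv2.imwrite('pics/crop2.png',np.clip(o*1.8,0,255))
E
```

```text
[ WARN:0@0.068] global loadsave.cpp:1063 imwrite_ Unsupported depth image for selected encoder is fallbacked to CV_8U.
```

View pics/crop1.png

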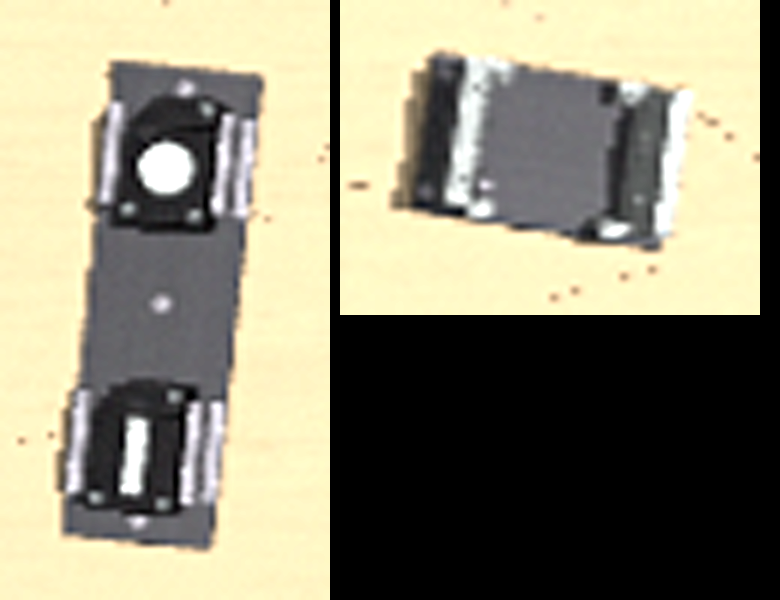

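View pics/crop2.png

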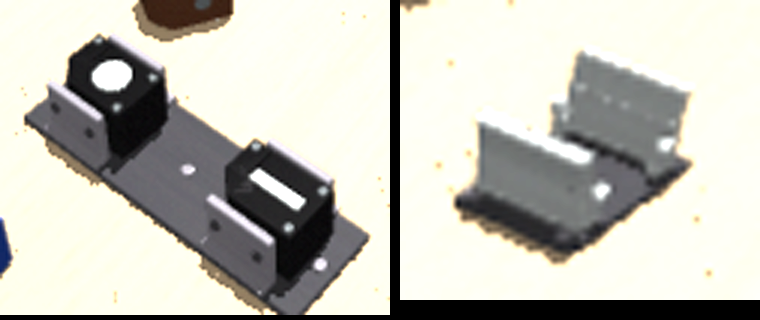

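The round tag is at top pixel (198,223) and the bar tag at (193,270). Both cut corners face up and left (+x,+y). The blue one at (151,218) and the brown one at (238,212) are decoys. The nest's key isn't clear yet, so I need a closer wrist view.

```bash
cat >> h.py <<'E'
def ray(c,u,v,z,T=None):
    K=c['camera_matrix'];T=c['cam_to_world'] if T is None else T
    d=T[:3,:3]@np.array([(u-K[0,2])/K[0,0],-(v-K[1,2])/K[1,1],-1.]);o=T[:3,3]
    return o+d*(z-o[2])/d[2]
def px(c,P,T=None):
    K=c['camera_matrix'];T=c['cam_to_world'] if T is None else T
    q=(np.atleast_2d(P)-T[:3,3])@T[:3,:3]
    return np.c_[K[0,2]+K[0,0]*q[:,0]/-q[:,2],K[1,2]-K[1,1]*q[:,1]/-q[:,2]]
from scipy.spatial.transform import Rotation as R
def pose():
    s=get_state();T=np.eye(4);T[:3,:3]=R.from_quat(s['tcp_rot']).as_matrix();T[:3,3]=s['position'];return T
def wshot(fn):
    P=pose();c=camera('wrist');c['cam_to_world']=P@c['T_tool_cam']
    cv2.imwrite('pics/'+fn+'.png',c['img'][:,:,::-1]);np.savez('pics/'+fn+'.npz',**{k:np.array(v) for k,v in c.items()});return c
def down(a): # tool z down, jaw axis x at world angle a
    return (R.from_euler('z',a)*R.from_euler('x',np.pi)).as_quat()
E
python3 - <<'E'
from h import *
t=dict(np.load('pics/top0.npz'))
f=lambda u,v,z:np.round(ray(t,u,v,z),4)
print('tags',f(197.8,222.9,.0475),f(192.5,270.5,.0475),'rackmid',f(197,245.5,.006))
print('rack corners',[f(u,v,.006) for u,v in((188.3,205.5),(213.5,207.3),(205,286),(180.7,283.8))])
print('tray',f(307.5,243.5,.02),[f(u,v,.02) for u,v in((285,217),(329,217),(330,270),(286,271))])
print('nest',f(389,236,.006))
c=wshot('w0');print(np.round(c['T_tool_cam'],4),c['camera_matrix'])
for a in (0,np.pi/2,-np.pi/2):
  for p in ((.4,-.3,.25),(.4,.2,.25)):
    print(a,p,inverse_kinematics(p,down(a)))
E
```

```text
tags [0.5421 0.2143 0.0475] [0.4144 0.2278 0.0475] rackmid [0.4821 0.2217 0.006 ]
rack corners [array([0.5933, 0.2465, 0.006 ]), array([0.5879, 0.1764, 0.006 ]), array([0.3709, 0.1991, 0.006 ]), array([0.3773, 0.2659, 0.006 ])]
tray [ 0.4856 -0.0829  0.02  ] [array([ 0.5588, -0.0218,  0.02  ]), array([ 0.5581, -0.1429,  0.02  ]), array([ 0.413 , -0.1435,  0.02  ]), array([ 0.411 , -0.0234,  0.02  ])]
nest [ 0.5054 -0.3098  0.006 ]
[[ 1.000e+00 -1.100e-03 -3.000e-04  7.000e-04]
 [-1.100e-03 -9.696e-01 -2.449e-01 -7.050e-02]
 [-0.000e+00  2.449e-01 -9.696e-01 -2.012e-01]
 [ 0.000e+00  0.000e+00  0.000e+00  1.000e+00]] [[292.46527162   0.         278.75889783]
 [  0.         292.46527162 209.05908593]
 [  0.           0.           1.        ]]
0 (0.4, -0.3, 0.25) [-7.82750691e-01  1.29708198e-01  1.53367830e+00 -4.44089210e-16
  1.47820616e+00 -7.82750691e-01]
0 (0.4, 0.2, 0.25) [ 3.07834795e-01  4.64129639e-02  1.62813549e+00 -4.44089210e-16
  1.46704420e+00  3.07834795e-01]
1.5707963267948966 (0.4, -0.3, 0.25) [-0.78275069  0.1297082   1.5336783   0.          1.47820616 -2.35354702]
1.5707963267948966 (0.4, 0.2, 0.25) [ 3.07834795e-01  4.64129639e-02  1.62813549e+00 -4.44089210e-16
  1.46704420e+00 -1.26296153e+00]
-1.5707963267948966 (0.4, -0.3, 0.25) [-7.82750691e-01  1.29708198e-01  1.53367830e+00 -4.44089210e-16
  1.47820616e+00  7.88045636e-01]
-1.5707963267948966 (0.4, 0.2, 0.25) [0.3078348  0.04641296 1.62813549 0.         1.4670442  1.87863112]
```

View pics/w0.png

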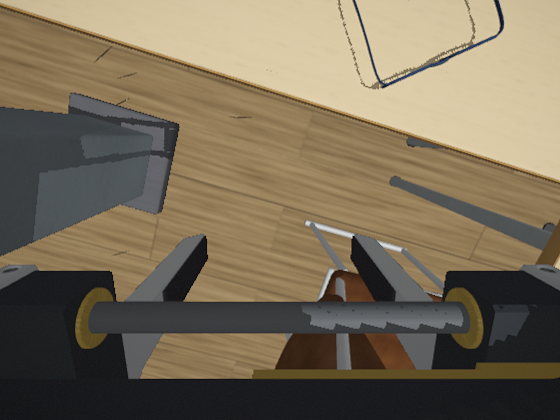

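```bash
python3 - <<'E'
from h import *
reach((.505,-.365,.17),down(0))
c=wshot('w1');print(get_state()['time_s'])
print(px(c,[.505,-.31,.006],c['cam_to_world']))
E
```

```text
1.65
[[279.50854795 147.06519516]]
```

View pics/w1.png

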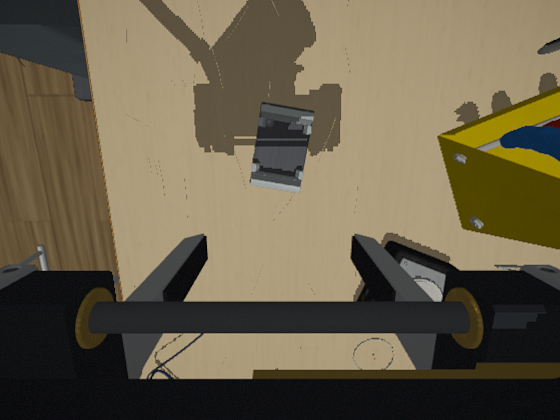

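```bash
python3 - <<'E'
import cv2,numpy as np
a=cv2.imread('pics/w1.png')[92:202,236:330]
cv2.imwrite('pics/crop3.png',np.clip(cv2.resize(a,None,fx=5.4,fy=5.4,interpolation=2)*2.2,0,255).astype(np.uint8))
d=np.load('pics/w1.npz')['depth'];print(np.round(d[95:200:6,245:325:6],3))
E
```

```text
[[0.348 0.349 0.349 0.348 0.349 0.348 0.35  0.35  0.349 0.348 0.347 0.348
  0.349 0.348]
 [0.351 0.35  0.351 0.35  0.35  0.35  0.35  0.351 0.35  0.351 0.35  0.35
  0.349 0.35 ]
 [0.352 0.352 0.352 0.309 0.309 0.309 0.347 0.347 0.351 0.351 0.353 0.351
  0.351 0.353]
 [0.354 0.354 0.353 0.312 0.31  0.309 0.31  0.31  0.309 0.31  0.309 0.312
  0.352 0.353]
 [0.355 0.355 0.355 0.333 0.33  0.326 0.324 0.32  0.317 0.314 0.311 0.31
  0.354 0.354]
 [0.356 0.357 0.337 0.337 0.331 0.351 0.352 0.351 0.351 0.351 0.335 0.353
  0.358 0.357]
 [0.358 0.359 0.352 0.352 0.351 0.352 0.353 0.353 0.353 0.353 0.339 0.358
  0.358 0.358]
 [0.36  0.362 0.355 0.353 0.355 0.354 0.353 0.354 0.354 0.355 0.355 0.36
  0.36  0.36 ]
 [0.362 0.361 0.356 0.356 0.355 0.357 0.356 0.356 0.357 0.356 0.357 0.362
  0.363 0.361]
 [0.364 0.363 0.357 0.357 0.358 0.358 0.355 0.358 0.358 0.356 0.357 0.364
  0.363 0.365]
 [0.367 0.366 0.36  0.359 0.36  0.358 0.359 0.36  0.361 0.36  0.361 0.366
  0.365 0.365]
 [0.367 0.368 0.362 0.363 0.362 0.362 0.362 0.362 0.363 0.361 0.367 0.367
  0.367 0.367]
 [0.368 0.346 0.35  0.362 0.363 0.365 0.363 0.363 0.363 0.364 0.368 0.368
  0.37  0.369]
 [0.371 0.365 0.344 0.354 0.362 0.365 0.365 0.364 0.364 0.346 0.37  0.372
  0.371 0.371]
 [0.375 0.327 0.327 0.331 0.335 0.337 0.338 0.342 0.346 0.35  0.371 0.373
  0.373 0.372]
 [0.375 0.329 0.328 0.33  0.33  0.329 0.328 0.328 0.331 0.333 0.375 0.375
  0.376 0.376]
 [0.377 0.377 0.377 0.378 0.377 0.377 0.378 0.332 0.331 0.331 0.376 0.378
  0.378 0.378]
 [0.379 0.379 0.378 0.378 0.378 0.38  0.378 0.38  0.378 0.379 0.379 0.378
  0.379 0.379]]
```

View pics/crop3.png

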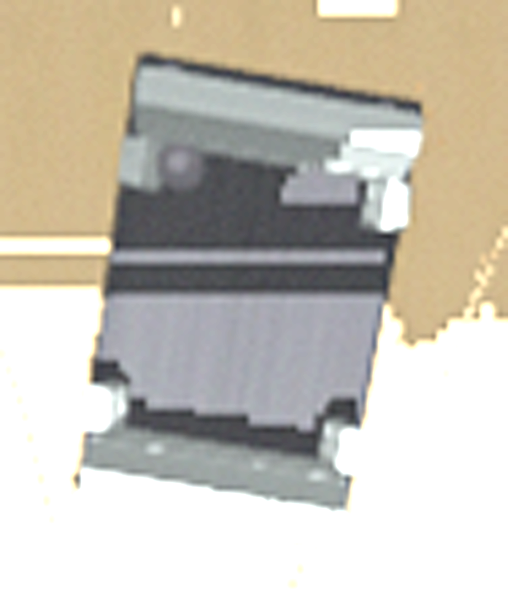

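```bash
cat >> h.py <<'E'
def cloud(c,T=None):
    T=c['cam_to_world'] if T is None else T
    K=c['camera_matrix'];d=c['depth'];v,u=np.mgrid[:d.shape[0],:d.shape[1]]
    p=np.stack([(u-K[0,2])/K[0,0]*d,-(v-K[1,2])/K[1,1]*d,-d],-1)@T[:3,:3].T+T[:3,3]
    p[d==0]=np.nan; return p
E
python3 - <<'E'
from h import *
c=dict(np.load('pics/w1.npz'));p=cloud(c)
b=p[100:230:3,100:240:3].reshape(-1,3);print('bench z',np.nanmedian(b[:,2]))
q=p[90:205,236:330].reshape(-1,3);
def mr(m):
    r=cv2.minAreaRect((q[m][:,:2]*1000).astype(np.float32));return r
mid=np.array([.505,-.31])
hi=q[:,2]>.040
for s in (1,-1):
    m=hi&((q[:,1]+.31)*s>0);print(m.sum(),mr(m),q[m].mean(0),q[m][:,2].max())
allm=q[:,2]>.004;print('all',mr(allm))
fl=(q[:,2]>.003)&(q[:,2]<.010)&(abs(q[:,1]+.31)<.03);print('floor',mr(fl),np.median(q[fl][:,2]))
print('post',ray(c,269.3,122.6,.03), 'w/ z .006 guess')
E
```

```text
bench z 0.0002688586757755851
496 ((512.7120361328125, -273.2122497558594), (9.453573226928711, 56.87130355834961), 80.5942153930664) [ 0.51247757 -0.27323883  0.04521683] 0.048162267321743224
431 ((499.6821594238281, -350.2168884277344), (9.775703430175781, 56.87905502319336), 80.47215270996094) [ 0.49961057 -0.34998311  0.04510058] 0.04839811750835804
all ((506.6260070800781, -308.79180908203125), (93.7847900390625, 63.93017578125), 80.56513977050781)
floor ((506.5985412597656, -310.7285461425781), (60.674556732177734, 68.72774505615234), 85.85922241210938) 0.006260707348927641
post [ 0.4935227  -0.28224565  0.03      ] w/ z .006 guess
```

```bash
cat > m.py <<'E'
from h import *
def nest(c):
    p=cloud(c);q=p.reshape(-1,3)
    q=q[(np.abs(q[:,0]-.506)<.07)&(np.abs(q[:,1]+.311)<.07)]
    hi=q[q[:,2]>.040]; out=[]
    for s in(1,-1):
        m=hi[(hi[:,1]+.311)*s>0]; out.append(cv2.minAreaRect((m[:,:2]*1000).astype(np.float32)))
    a,b=np.array(out[0][0]),np.array(out[1][0]);d=a-b
    print('nest c',(a+b)/2,'sep',np.hypot(*d),'yaw',np.degrees(np.arctan2(d[1],d[0])),[ (np.round(o[1],1),round(o[2],1)) for o in out])
E
python3 - <<'E'
from m import *
reach((.455,-.311,.17),down(-np.pi/2)); c=wshot('w2');nest(c)
reach((.555,-.311,.17),down(np.pi/2)); c=wshot('w3');nest(c)
reach((.478,.17,.17),down(0)); c=wshot('w4');print(get_state()['time_s'])
E
python3 -c "
import cv2,numpy as np
cv2.imwrite('pics/w234.png',np.vstack([np.hstack([cv2.resize(cv2.imread('pics/w%d.png'%i)[60:240,160:400],None,fx=1.6,fy=1.6) for i in(2,3)]),cv2.resize(cv2.imread('pics/w4.png')[60:240,80:480],(768,288))]))"
```

```text
nest c [ 490.98472595 -310.7677002 ] sep 82.25462408143083 yaw 87.49504623638094 [(array([77.4, 68.5]), 31.8), (array([63. , 70.6]), 58.2)]
nest c [ 520.01165771 -312.75019836] sep 82.04322009150161 yaw 87.86785326163093 [(array([61.2, 66.9]), 58.2), (array([75.5, 66.7]), 30.8)]
7.8333
```

View pics/w234.png

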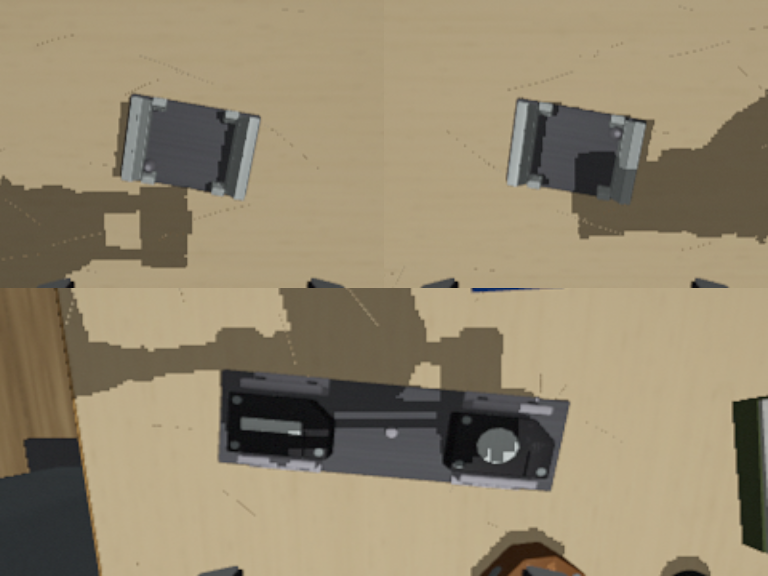

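```bash
sed -i 's/hi=q\[q\[:,2\]>.040\]/hi=q[(q[:,2]>.040)\&(q[:,2]<.052)]/; s/q\[:,0\]-.506)<.07/q[:,0]-.506)<.06/' m.py
cat >> m.py <<'E'
def housing(c,x,y,ztop=.046,show=None):
    # white/any top surface points: rectangle w/ cut corner
    p=cloud(c);im=c['img'];q=p.reshape(-1,3);g=im.reshape(-1,3).max(1).astype(int)
    m=(np.hypot(q[:,0]-x,q[:,1]-y)<.045)&(abs(q[:,2]-ztop)<.006)
    return q[m],g[m],np.argwhere(m.reshape(p.shape[:2]))
E
python3 - <<'E'
from m import *
for n in '123':nest(dict(np.load(f'pics/w{n}.npz')))
c=dict(np.load('pics/w4.npz'))
im=c['img'][80:190,180:400,::-1]
cv2.imwrite('pics/crop5.png',np.clip(cv2.resize(im,None,fx=3.6,fy=3.6,interpolation=2)*2.5,0,255).astype(np.uint8))
for n,(x,y) in {'bar':(.4144,.2278),'round':(.5421,.2143)}.items():
    q,g,_=housing(c,x,y);print(n,len(q),np.median(q[:,2]),cv2.minAreaRect((q[:,:2]*1000).astype(np.float32)))
    w=q[g>110] ;print(' white',len(w),w.mean(0),cv2.minAreaRect((w[:,:2]*1000).astype(np.float32)))
E
```

```text
nest c [ 506.19709778 -311.71456909] sep 78.09924496457927 yaw 80.3960092730018 [(array([ 9.5, 56.9]), 80.6), (array([ 9.8, 56.9]), 80.5)]
nest c [ 506.06069946 -311.13839722] sep 78.09027893917755 yaw 80.3664853863561 [(array([ 9.5, 56.5]), 80.4), (array([ 9.4, 57. ]), 80.5)]
nest c [ 506.85868835 -311.6368103 ] sep 78.00223509838939 yaw 80.4337394625214 [(array([ 9.7, 56.7]), 80.7), (array([ 9.7, 56.7]), 80.8)]
bar 2413 0.04630306803669271 ((419.2440490722656, 228.65359497070312), (56.88020324707031, 58.07053756713867), 84.06844329833984)
 white 225 [0.41987408 0.20586947 0.04622501] ((419.7752380371094, 215.6266326904297), (30.986215591430664, 48.360652923583984), 83.88020324707031)
round 2343 0.04636320914028186 ((547.5809326171875, 215.22964477539062), (57.00729751586914, 58.113014221191406), 84.05209350585938)
 white 405 [0.55068623 0.20506146 0.0463707 ] ((548.4552612304688, 215.1385498046875), (57.00729751586914, 50.06473159790039), 84.05209350585938)
```

View pics/crop5.png

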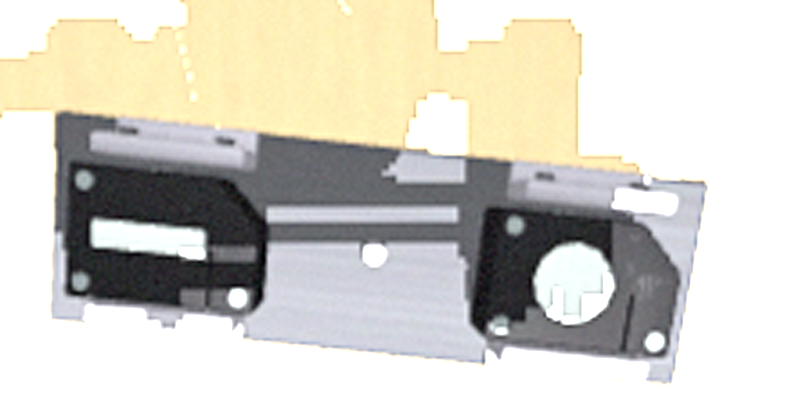

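```bash
python3 - <<'E'
from m import *
c=dict(np.load('pics/w4.npz'))
print(ray(c,221.4,146.1,.0475),ray(c,339.4,158.6,.0475))
th=np.radians(-5.93);Rm=np.array([[np.cos(th),-np.sin(th)],[np.sin(th),np.cos(th)]])
p=cloud(c)
for n,x,y in(('bar',.4192,.2287),('round',.5476,.2152)):
    q=p.reshape(-1,3);l=(q[:,:2]-[x,y])@Rm*1000
    m=(abs(l[:,0])<45)&(abs(l[:,1])<40)
    t=m&(abs(q[:,2]-.046)<.005)
    for lo,hi in((-27,-10),(-10,5),(16,27)):
        k=t&(l[:,0]>lo)&(l[:,0]<hi);h=np.histogram(l[k,1],np.arange(-32,33,2));print(n,lo,list(zip(h[1].astype(int),h[0])) if lo==-10 else (l[k,1].min(),l[k,1].max()))
    k=t&(abs(l[:,1])<15);print(' xext',l[k,0].min(),l[k,0].max())
    k=t&(abs(l[:,1])<15)&(l[:,0]<-10)
E
```

```text
[0.41613732 0.22820625 0.0475    ] [0.54458687 0.21494464 0.0475    ]
bar -27 (np.float64(-28.378761678168736), np.float64(28.3988963841184))
bar -10 [(np.int64(-32), np.int64(0)), (np.int64(-30), np.int64(4)), (np.int64(-28), np.int64(24)), (np.int64(-26), np.int64(25)), (np.int64(-24), np.int64(23)), (np.int64(-22), np.int64(9)), (np.int64(-20), np.int64(25)), (np.int64(-18), np.int64(27)), (np.int64(-16), np.int64(26)), (np.int64(-14), np.int64(26)), (np.int64(-12), np.int64(25)), (np.int64(-10), np.int64(25)), (np.int64(-8), np.int64(27)), (np.int64(-6), np.int64(26)), (np.int64(-4), np.int64(26)), (np.int64(-2), np.int64(26)), (np.int64(0), np.int64(26)), (np.int64(2), np.int64(27)), (np.int64(4), np.int64(27)), (np.int64(6), np.int64(26)), (np.int64(8), np.int64(27)), (np.int64(10), np.int64(27)), (np.int64(12), np.int64(27)), (np.int64(14), np.int64(27)), (np.int64(16), np.int64(25)), (np.int64(18), np.int64(14)), (np.int64(20), np.int64(0)), (np.int64(22), np.int64(22)), (np.int64(24), np.int64(27)), (np.int64(26), np.int64(26)), (np.int64(28), np.int64(7)), (np.int64(30), np
[... 593 characters left out ...]
64(-8), np.int64(23)), (np.int64(-6), np.int64(24)), (np.int64(-4), np.int64(26)), (np.int64(-2), np.int64(27)), (np.int64(0), np.int64(25)), (np.int64(2), np.int64(26)), (np.int64(4), np.int64(25)), (np.int64(6), np.int64(24)), (np.int64(8), np.int64(25)), (np.int64(10), np.int64(25)), (np.int64(12), np.int64(28)), (np.int64(14), np.int64(27)), (np.int64(16), np.int64(26)), (np.int64(18), np.int64(16)), (np.int64(20), np.int64(0)), (np.int64(22), np.int64(19)), (np.int64(24), np.int64(26)), (np.int64(26), np.int64(28)), (np.int64(28), np.int64(8)), (np.int64(30), np.int64(0))]
round 16 (np.float64(-28.48131715608496), np.float64(28.29762292883632))
 xext -29.08008476708789 29.03303945676206
```

```bash
cat >> m.py <<'E'
def rot(d): t=np.radians(d);return np.array([[np.cos(t),-np.sin(t)],[np.sin(t),np.cos(t)]])
def off(x,y,yaw,l): return np.array([x,y])+rot(yaw)@np.array(l)
def st(m=''):
    s=get_state();print(m,round(s['time_s'],2),'gap',round(s['finger_gap'],4),'pos',np.round(s['position'],4),'F',np.round(s['contact_force'],1))
E
python3 - <<'E'
from m import *
yaw=-5.93;o=down(np.radians(yaw))
x,y=off(.4192,.2287,yaw,(0,-4.5e-3))
grip(.074,30)
reach((x,y,.12),o)
print(movel((x,y,.012),o,rate=.1,force_limit=12));st('down')
grip(0.04,30);st('grip')
movel((x,y,.15),o,rate=.15);st('lift')
c=wshot('w5')
E
```

```text
False
down 10.06 gap 0.0743 pos [0.4194 0.2244 0.0125] F [ 0.2 -0.7 -0.8]
grip 10.46 gap 0.0574 pos [0.4191 0.2244 0.0124] F [-0.8 -0.6  2.4]
lift 11.53 gap 0.0576 pos [0.4178 0.2239 0.149 ] F [-0.4 -1.  -1.8]
```

View pics/w5.png

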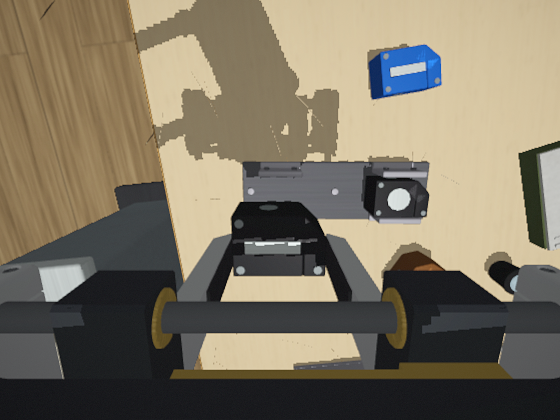

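```bash
python3 - <<'E'
from m import *
o=down(0.)
x,y=.4856,-.0874
reach((x,y,.14),o)
movel((x,y,.035),o,rate=.12)
print(movel((x,y,.0085),o,rate=.04,force_limit=5));st('down')
grip(.072);st('open')
movel((x,y,.14),o,rate=.15)
reach((x,y-.06,.17),o);st();c=wshot('w6')
E
```

```text
True
down 14.41 gap 0.0576 pos [ 0.485  -0.0873  0.0102] F [ 0.4 -0.4  3.1]
open 14.87 gap 0.0719 pos [ 0.4842 -0.087   0.0099] F [-0.4  0.2  0.5]
 16.26 gap 0.0717 pos [ 0.4853 -0.148   0.1694] F [ 0.5  1.1 -0.9]
```

View pics/w6.png

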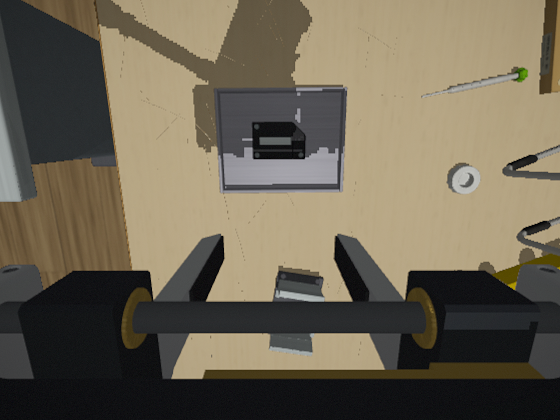

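The bar housing stands upright near the middle of the tray, at pixel (278,141), tag up. Next is the round one: pick it from the rack and set it down on free bench.

```bash
python3 - <<'E'
from m import *
yaw=-5.93;o=down(np.radians(yaw))
x,y=off(.5476,.2152,yaw,(0,-4.5e-3))
grip(.074,30)
reach((x,y,.14),o)
print(movel((x,y,.012),o,rate=.1,force_limit=12));st('down')
grip(0.04,30);st('grip')
movel((x,y,.15),o,rate=.15);st('lift')
o2=down(np.radians(80.4));x,y=.37,-.2
reach((x,y,.13),o2)
movel((x,y,.03),o2,rate=.12)
print(movel((x,y,.0045),o2,rate=.04,force_limit=5));st('down')
grip(.072);st('open')
movel((x,y,.13),o2,rate=.15)
o3=down(np.radians(-9.6)); reach((x,y-.065,.15),o3);st();c=wshot('w7')
q,g,_=housing(c,.37,-.2,.040)
r=cv2.minAreaRect((q[:,:2]*1000).astype(np.float32));print(len(q),np.median(q[:,2]),r)
E
```

```text
False
down 19.37 gap 0.074 pos [0.5477 0.2109 0.0126] F [0.1 0.  1.2]
grip 19.77 gap 0.0576 pos [0.5474 0.2108 0.0124] F [-0.9 -0.   2.3]
lift 20.83 gap 0.0576 pos [0.5462 0.2105 0.1489] F [-0.8 -0.2 -2.7]
True
down 24.47 gap 0.0577 pos [ 0.3696 -0.1998  0.0062] F [-0.  -0.5  2.3]
open 24.93 gap 0.0717 pos [ 0.369  -0.1993  0.006 ] F [-0.4 -0.1  0. ]
 27.21 gap 0.0717 pos [ 0.3697 -0.2646  0.1495] F [ 0.3  0.3 -0.5]
2073 0.040468492497308106 ((364.3755798339844, -200.202880859375), (56.8499641418457, 40.17129898071289), 80.27640533447266)
```

View pics/w7.png

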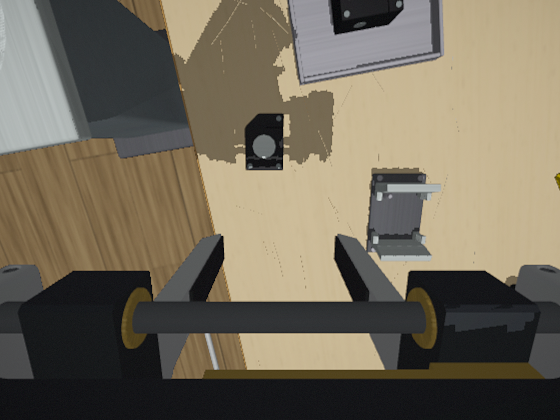

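```bash
python3 - <<'E'
from m import *
a=80.3-90;o=down(np.radians(a))
x,y=off(.3644,-.1996,80.3,(-3e-3,0))
grip(.056,30)
reach((x,y,.10),o)
print(movel((x,y,.006),o,rate=.1,force_limit=12));st('down')
grip(0.03,30);st('grip')
movel((x,y,.13),o,rate=.15);st('lift')
o2=down(np.radians(80.4-90));x,y=off(.5064,-.3115,80.4,(-3e-3,0));print('target',x,y)
reach((x,y,.12),o2);hold(.2);st('hover')
print(R.from_quat(get_state()['tcp_rot']).as_euler('ZYX',degrees=True))
T=pose();c=wshot('w8');q=(cloud(c).reshape(-1,3)-T[:3,3])@T[:3,:3]
m=(abs(q[:,0])<.03)&(abs(q[:,1])<.04)&(abs(q[:,2]+.034)<.004)
print(m.sum(),np.median(q[m][:,2]),cv2.minAreaRect((q[m][:,:2]*1000).astype(np.float32)))
for lo,hi in((-.019,-.002),(-.002,.01),(.01,.019)):
    k=m&(q[:,0]>lo)&(q[:,0]<hi);print(lo,q[k][:,1].min(),q[k][:,1].max())
E
```

```text
False
down 29.24 gap 0.0559 pos [ 0.3644 -0.2031  0.0065] F [-0.1 -0.2 -0.6]
grip 29.64 gap 0.0398 pos [ 0.3642 -0.2028  0.0064] F [-0.   0.6  3.5]
lift 30.62 gap 0.0397 pos [ 0.3631 -0.2019  0.129 ] F [-0.4  0.8 -1.2]
target 0.5058996937598517 -0.3144579881112115
hover 31.57 gap 0.0396 pos [ 0.5047 -0.3134  0.1206] F [-0.2  0.  -3.1]
[-9.58611577e+00  1.48995567e-02 -1.79993492e+02]
5751 -0.033910978895415944 ((0.07506179809570312, -3.065755844116211), (58.163612365722656, 59.973209381103516), 89.2874984741211)
-0.019 -0.031922107611904456 0.026029543617448796
-0.002 -0.03221063909792124 0.02598368399938527
0.01 -0.032072503091208 0.02585658951596688
```

View pics/w8.png

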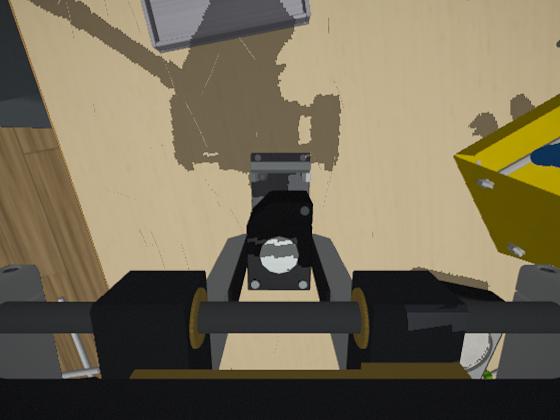

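The held housing is centred 3.0 mm ahead of the tool, as planned, with the cut corner on the key side. I'll lower it to just above the nest, correct the arm's steady error, and then insert.

```bash
python3 - <<'E'
from m import *
o2=down(np.radians(80.4-90));t=off(.5064,-.3115,80.4,(-3e-3,0))
cmd=t.copy();movel((*cmd,.062),o2,rate=.1)
for i in range(3):
    hold(.25);e=t-get_state()['position'][:2];print(np.round(e*1000,2))
    if np.hypot(*e)<3e-4:break
    cmd+=e;movel((*cmd,.062),o2,rate=.05)
np.save('cmd.npy',cmd)
hold(.2);st('pre')
for z in(.035,.011):
    r=movel((*cmd,z),o2,rate=.03,force_limit=8);st(str(r))
    if r:break
E
```

```text
[-0.4   0.28]
[ 0.42 -0.28]
[ 0. -0.]
pre 33.8 gap 0.0395 pos [ 0.5059 -0.3144  0.062 ] F [ 0.2 -0.5 -2. ]
False 34.85 gap 0.0399 pos [ 0.5061 -0.3146  0.0352] F [ 0.5 -0.6 -1.8]
True 35.57 gap 0.0397 pos [ 0.5055 -0.3141  0.0124] F [-0.2  0.9  4.2]
```

```bash
python3 - <<'E'
from m import *
o2=down(np.radians(80.4-90));cmd=np.load('cmd.npy')
grip(.056);st('open')
movel((*cmd,.15),o2,rate=.15)
reach((.505,-.370,.17),down(0));hold(.3);c=wshot('w9');q=cloud(c).reshape(-1,3)
l=(q[:,:2]-[.5064,-.3115])@rot(80.4)*1000
m=(abs(l[:,0])<26)&(abs(l[:,1])<30)&(abs(q[:,2]-.046)<.006);print(np.median(q[m][:,2]),l[m].min(0),l[m].max(0))
m=(abs(l[:,0])<34)&(abs(l[:,1])<5)&(abs(q[:,2]-.046)<.003);print('x',np.sort(l[m,0])[[0,-1]],np.histogram(l[m,0],range(-34,35,2)))
for s in(-1,1):
  k=(abs(l[:,0]-s*15)<10)&(abs(l[:,1])<14)&(abs(q[:,2]-.046)<.006);print(s,np.median(q[k][:,2]))
reach((.485,-.148,.17),down(0));hold(.3);c=wshot('w10');q=cloud(c).reshape(-1,3)
m=(np.hypot(q[:,0]-.485,q[:,1]+.083)<.045)&(abs(q[:,2]-.044)<.006);print('bar',np.median(q[m][:,2]),cv2.minAreaRect((q[m][:,:2]*1000).astype(np.float32)))
A=np.polyfit(0*0+q[m][:,0],q[m][:,2],1);print('tilt',A[0],np.polyfit(q[m][:,1],q[m][:,2],1)[0])
m=(q[:,2]>.012)&(q[:,2]<.026)&(abs(q[:,0]-.485)<.09)&(abs(q[:,1]+.083)<.075);print('tray',cv2.minAreaRect((q[m][:,:2]*1000).astype(np.float32)))
st()
cv2.imwrite('pics/w910.png',np.hstack([cv2.resize(np.clip(cv2.imread(f'pics/w{i}.png')[70:230,180:380]*2.,0,255).astype(np.uint8),None,fx=1.95,fy=1.95) for i in(9,10)]))
c=shot('scene','scene9')
E
```

```text
open 36.05 gap 0.0561 pos [ 0.5046 -0.3134  0.0113] F [-0.4 -0.5 -0. ]
0.04648540446608085 [-25.94262015 -19.39964123] [25.98370286 20.66938603]
x [-29.09502867  28.81361068] (array([ 0,  0,  9, 16, 18, 16, 15, 17, 17, 15, 16, 17, 16, 18, 15, 17, 15,
       16, 18, 12, 17, 18, 18, 17, 18, 18, 18, 18, 18, 19, 18,  8,  0,  0]), array([-34, -32, -30, -28, -26, -24, -22, -20, -18, -16, -14, -12, -10,
        -8,  -6,  -4,  -2,   0,   2,   4,   6,   8,  10,  12,  14,  16,
        18,  20,  22,  24,  26,  28,  30,  32,  34]))
-1 0.04664429634051309
1 0.046294322994425235
bar 0.044354586449107614 ((484.2825622558594, -83.90585327148438), (57.463253021240234, 39.391605377197266), 0.009286374785006046)
tilt -0.0010719701665863931 0.0004773906599177857
tray ((486.93408203125, -85.81527709960938), (150.17018127441406, 120.27485656738281), 0.5562755465507507)
 39.07 gap 0.0557 pos [ 0.4852 -0.1489  0.1697] F [-0.6 -0.6 -0.1]
```

View pics/w910.png

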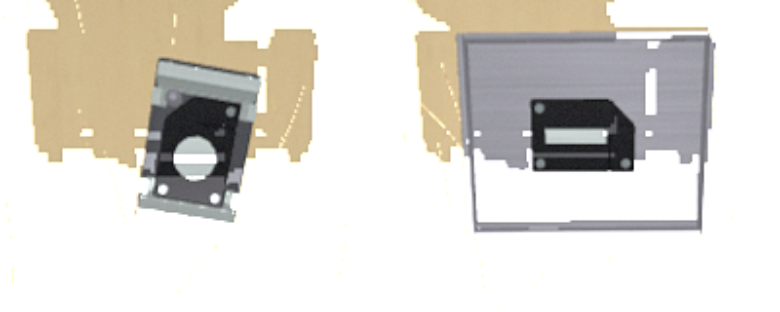

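View pics/scene9.png

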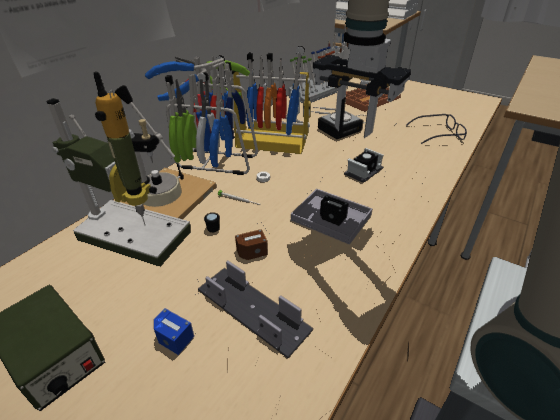

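```bash
python3 -c "
from h import *
sign_off()"
```

```text
the job is handed in; nothing more can be done
```

Both housings are sorted and the job is handed in; the robot's clock stood at about 39 s of the 72 s allowed. `sign_off()` reports no verdict, so what follows is from my last camera checks.

- **Round-tag housing (passed):** I lifted it from the rack by its ends, put it down on free bench, took it again by its long sides and lowered it into the pass nest. It sits tag up with the cut corner at the key post. It is about 0.1 mm off the pocket centre along x and 0.6 mm along y. Its top is 40.5 mm above the nest floor, so it is fully down, and the two ends are within 0.4 mm of level.
- **Bar-tag housing (rejected):** It stands tag up and level on the tray floor, about 3 mm from the tray's middle.
- **Bystanders:** The loupe, toothed cap and screwdriver look unmoved in the last scene picture. I did not measure their positions.
- **Disagreements:** The overhead camera and the wrist camera differed by 2 to 3 mm on positions. The tags also sit about 3 mm off the block centres, so I used the block edges from the wrist depth images. The first nest measurement from the two side views was spoiled by the fingers in the depth image. With the fingers filtered out, all three views agreed within 1 mm.

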